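Click the work rest onto its stand

TASK

Pick up the work rest, slide its tube down over the stub of the stand until it sits fully home on the shoulder, and turn it gently until the spring button pops out through the hole in the tube. Do not ram it down or wrench it against the button, leave the things around it alone, and let go of it at the end.

Things in the scene. Friction and masses are not known exactly. Their poses are not given: they have to be found in the camera images.
- work_rest: Loose work rest, 0.2 to 0.4 kg, 144 mm tall, standing: an aluminium tube with a timber bar across its top (T shape). Origin: centre of the tube's open foot, z up the tube. The foot flares, 54 mm wide outside; inside it narrows from radius 24 mm at the mouth to 15.5 mm at height 16 mm. Above that the tube is 31 mm wide inside, 37 mm outside, and open up to height 108 mm.
- rest_grip (a point): Place to grasp the rest: middle of its timber bar, 136 mm above the foot; axes as the rest. The bar is 24 mm thick along x (fingers close along x), 110 mm long along y, from height 114 to 144 mm (top 4 mm cork). Under it is a dark flange 45 mm wide, heights 108 to 114 mm.
- rest_hole (a point): Centre of the one hole in the tube's wall, on the rest's -x side, 40 mm above the foot and 17 mm from the axis; 10 mm wide, 11 mm high, wall 3 mm. The button must pop out through it.
- stand: Fixed stand: grey round base, 96 mm wide, 12 mm high, with a 60 mm wide shoulder on it. Origin: centre of the underside, z up. On the axis a dark round stub, 28 mm wide, rises from the shoulder; straight to 72 mm above the bench, then tapering to a 12 mm wide tip at 92 mm. A tube pushed on meets 2 to 18 N from the button while its foot is 55 to 44 mm above the bench, then little.
- shoulder (a point): Centre of the shoulder's flat top, 20 mm above the bench, axes as the stand. The rest's foot, fully home, lies on it (foot origin at this point), and then hole and button are level. From there turn the rest to bring the hole to the button; it pops out when they face the same way within about 6 degrees, and then blocks further turning either way.
- latch_level (a point): Point on the stub's axis level with the spring button, 60 mm above the bench. The brass button, 6.6 mm wide, flat-ended, sticks out sideways, its tip 23 mm from the axis. The stub is clamped tight at an unmeasured angle: the button points to the stand's -x side, anywhere within 45 degrees (0.78 rad) either way. The flare of the tube pushes it in.
- button (a joint): How far the spring button is pressed in, m: 0 fully out, 0.004 to 0.009 while the wall of the tube covers it, 0.0095 at its stop. The spring pushes with 2.8 N (out) to 6.1 N (in).
- tape_measure: Bystander: yellow tape measure, 76x94x34 mm; origin at the centre of its underside.
- offcut_b: Bystander: dark hardwood off-cut, 70x180x30 mm; origin at the centre of its underside.
- mug_1: Bystander: grey-green mug, 80 mm wide with handle, 94 mm tall; origin at the centre of its underside.
Mind the look-alikes: they are no part of the job. What is shaped like the stand but purple is not meant.

How it is judged:
By the outcome, as a careful person would: the job done as asked, in the order asked, and still so for the second after the job is handed in, with the robot touching nothing.
It also fails if it takes over 64 s, if anything falls off the work surface, if the arm or the gripper's body presses on something with over 40 N, if the wrist force passes 120 N, or if a joint passes its speed limit or range.

ROBOT

A 7-joint arm with a two-finger parallel gripper is mounted at the origin on a cart in front of the work surface, level with it; the furniture and walls round the work are solid. World frame = base frame: x ahead of the robot, y to its left, z up, the work surface at z = 0. Lengths are in m, angles in rad, forces in N, time in s.
With the tool pointing down it reaches from about 0.4 to 0.9 m from the base axis. Payload 5.5 kg.
Tool frame: the origin (TCP) lies midway between the tips of the shut fingers; the grasp point (between the pads) lies 19 mm behind it (manip.grip_depth is the distance from the TCP to the grasp point, in m); z points along the fingers, y is the line along which they close (so a half turn about z gives the same grasp; the last joint's range is limited). The gripper opens to 92 mm and grips with 3 to 60 N. Pads are 19 mm wide; open, the fingers measure 130 mm over their backs; the gripper's body (75 mm by 190 mm) begins 47 mm behind the grasp point.
Start: joints at [-0.895, 0.501, -0.427, 1.55, 0.221, 1.138, -0.21], TCP at [0.261, 0.595, 0.199] pointing down, gripper open.
Joint ranges: [-2.88, 2.88], [-0.31, 2.03], [-1.54, 1.56], [0.2, 2.42], [-1.41, 4.55], [0.19, 2.02], [-2.57, 2.57]. Speed limits (rad/s): [2.57, 2.57, 3.14, 3.14, 3.14, 3.14, 3.14].

INTERFACE

Orientations are given as a unit quaternion [x, y, z, w].
In Python, from bench import manip, effector, viewer gives the robot as it stands. Calls block until the motion is done:
- manip.move_pose(position, orientation): joint-space move of the TCP to a pose.
- manip.servo_line(position, ori=None, vel=0.15): straight line of the TCP; ori=None keeps the orientation; vel is the mean speed in m/s.
- manip.movej(angles): joint-space move.
- effector.open_jaws() and effector.close(f_grip=None): open the fingers fully, or close them until they stop; f_grip is the grip in N (None keeps the last).
- manip.sleep(seconds).
- manip.solve_ik(position, orientation): joint angles nearest the present ones, or None.
- viewer.get_image(name): name is "side" or "top"; returns the picture (480x640x3 uint8, red, green, blue); there is no depth.
- viewer.get_calibration(name): a dict with "vfov" (degrees; the focal length in pixels is half the picture's height over the tangent of half this angle, whatever the lens; pixels are square), "cx", "cy" (the principal point, pixels), "eye" and "attitude" of the camera in the world. Camera axes: x right, y down, z forward; pixel columns grow to the right and rows downward; lengths in m; the calibration is good to about 2 mm. A picture is of the moment at which its call begins. get_calibration takes no time and is no camera call.
A pose or a line that the arm cannot do raises manip.PlanningError and nothing moves.
- manip.hand_in(): hands the job in; it is judged then, once.
Readings, each from a call of its own:
- manip.current_clock(): time.
- manip.current_q(): joint angles.
- manip.current_joint_velocities(): joint speeds.
- manip.current_tau(): joint torques, N m.
- manip.current_tool_pos(): TCP position.
- manip.current_tcp_rot(): TCP orientation.
- manip.current_force(): force on the tool from outside, world axes, zero at the start.
- manip.current_wrist_torque(): the same for the moment, N m.
- manip.current_finger_gap(): finger opening in m.
- manip.current_gripper_force(): force on a finger pad.
Only numpy, scipy, OpenCV 4.12 (cv2) and the standard library are available. Lean on these libraries where they do the work, as an engineer would, in place of code of your own. Each camera call takes 0.05 s, during which the arm holds its last target. There are 200 camera calls.

## Working session

There is one attempt and no reset: what is moved stays moved. The work goes in short steps, each a Python script; the robot and the scene stay as the last script left them, time stands still between calls to the robot, and variables do not carry over. Pictures are saved under pics/ and viewed, at most 10 in all, crops included, and the job is handed in when it is done.

```bash
mkdir -p pics; cat > h.py <<'E'
import numpy as np, cv2
from bench import manip, effector, viewer
from scipy.spatial.transform import Rotation as R
def snap(n,f=None):
    im=viewer.get_image(n)
    if f: cv2.imwrite('pics/'+f,im[...,::-1])
    return im
E
python3 - <<'E'
from h import *
for n in('side','top'):
    snap(n,n+'0.png'); print(viewer.get_calibration(n))
print(manip.current_tcp_rot(),manip.current_clock(),manip.current_finger_gap())
E
```

```text
{'vfov': 42.5038326773863, 'cx': 319.7995997319691, 'cy': 230.86699379775027, 'eye': array([ 0.49692425, -1.0862464 ,  0.49213634]), 'attitude': array([ 0.81247324, -0.01265362,  0.01042851, -0.58276785])}
{'vfov': 45.57832358834985, 'cx': 314.6561916479933, 'cy': 246.3658101183546, 'eye': array([0.36589775, 0.00228636, 1.23670847]), 'attitude': array([ 0.71255964, -0.69785944,  0.06028314, -0.04021063])}
[ 2.04901138e-01  9.78782289e-01 -8.40660543e-04 -2.16687337e-04] 0.1 0.09203856719227146
```

View pics/side0.png

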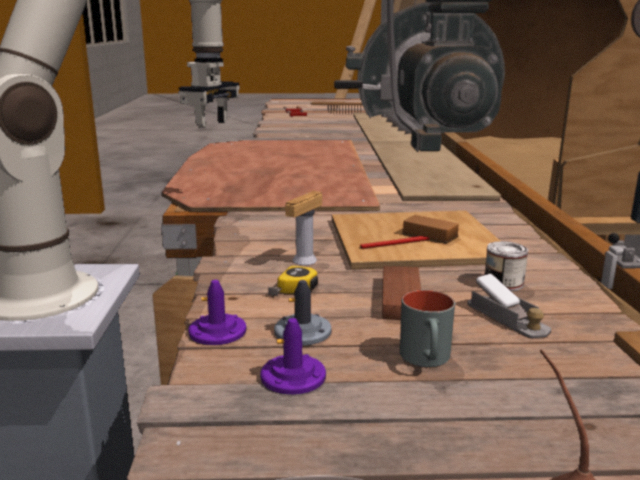

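View pics/top0.png

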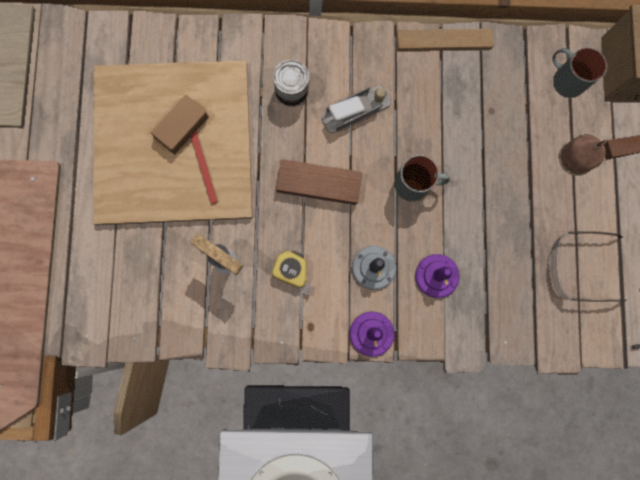

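Candidates for the stand: the grey one at side (303,310) / top (375,268), which fits the description, and purple look-alikes at side (217,310) and (292,355) / top (373,335) and (438,276), which are not meant. The rest is the only T-shape, at side (305,230) / top (216,255). I'll check this choice in one crop.

```bash
python3 - <<'E'
from h import *
s=cv2.imread('pics/side0.png');t=cv2.imread('pics/top0.png')
z=lambda im,x,y,w,h,k:cv2.resize(im[y:y+h,x:x+w],(w*k,h*k),interpolation=cv2.INTER_CUBIC)
a=np.hstack([z(s,270,185,66,50,6)[:300,:396],z(t,185,225,66,50,6)])
b=np.hstack([z(s,265,275,79,60,5)[:300,:395],z(t,345,238,66,50,6)])
w=min(a.shape[1],b.shape[1]);cv2.imwrite('pics/crop.png',np.vstack([a[:,:w],b[:,:w]]))
E
```

```text
(no output)
```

View pics/crop.png

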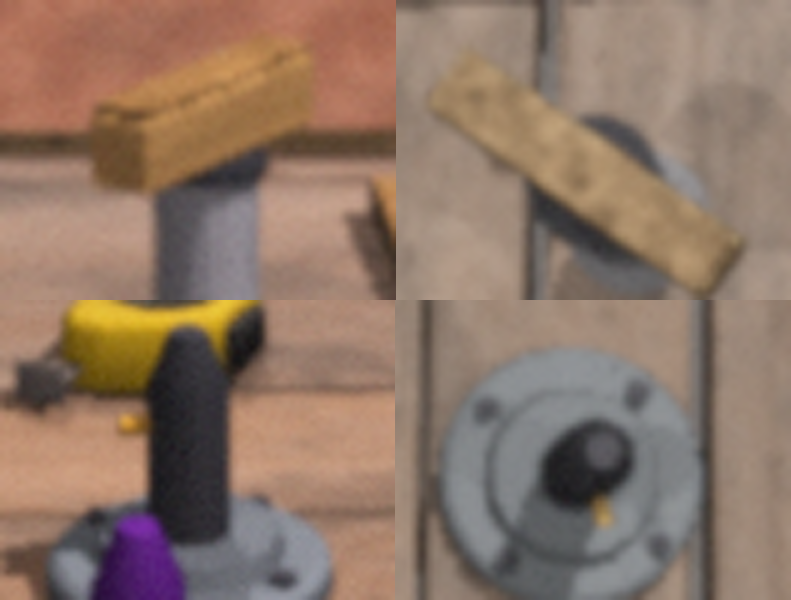

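The grey stand has a black stub and a brass button, at crop bottom-left (125,423), which is side (290,300), and at top (379.5,274). The rest has its timber bar at top (216,255). I confirm the choice. Next I'll measure, and look at the lower part of the tube for the hole.

```bash
cat >> h.py <<'E'
C={n:viewer.get_calibration(n) for n in('side','top')}
def ray(n,p):
    c=C[n];f=240/np.tan(np.radians(c['vfov']/2))
    d=R.from_quat(c['attitude']).apply([(p[0]-c['cx'])/f,(p[1]-c['cy'])/f,1.])
    return c['eye'],d/np.linalg.norm(d)
def onz(n,p,z):
    e,d=ray(n,p);return e+d*(z-e[2])/d[2]
def tri(ps,pt):
    (a,u),(b,v)=ray('side',ps),ray('top',pt)
    s=np.linalg.lstsq(np.c_[u,-v],b-a,rcond=None)[0]
    p,q=a+u*s[0],b+v*s[1];return (p+q)/2,np.linalg.norm(p-q)
def blob(im,lo,hi,box):
    x,y,w,h=box;m=np.zeros(im.shape[:2],np.uint8)
    m[y:y+h,x:x+w]=cv2.inRange(cv2.cvtColor(im[y:y+h,x:x+w],cv2.COLOR_RGB2HSV),lo,hi)
    cs=cv2.findContours(m,cv2.RETR_EXTERNAL,cv2.CHAIN_APPROX_NONE)[0]
    return max(cs,key=cv2.contourArea) if cs else None
E
python3 - <<'E'
from h import *
S=cv2.imread('pics/side0.png')[...,::-1];T=cv2.imread('pics/top0.png')[...,::-1]
hs=cv2.cvtColor(S,cv2.COLOR_RGB2HSV);ht=cv2.cvtColor(T,cv2.COLOR_RGB2HSV)
print('bar hsv',ht[255,216],hs[208,300],'plank',ht[290,190],hs[222,280],'tube',hs[240,305],'base',ht[255,362],'btn',ht[273:276,378:381].tolist(),hs[299,290],'stub',ht[268,374],hs[310,303])
b=blob(T,(14,90,90),(28,255,255),(185,225,66,55)); r=cv2.minAreaRect(b);print('top bar',r,cv2.contourArea(b)); print([onz('top',p,.144).round(4) for p in cv2.boxPoints(r)])
bs=blob(S,(14,110,80),(28,255,255),(275,185,60,40));rs=cv2.minAreaRect(bs);print('side bar',rs,cv2.boundingRect(bs),cv2.contourArea(bs))
print('tri bar',tri(rs[0],r[0]))
for box,n in(((345,238,66,60),'base'),):
    m=blob(T,(70,10,60),(130,110,255),box)
    if m is not None:
        e=cv2.fitEllipse(cv2.convexHull(m));print(n,e,onz('top',e[0],.012))
bt=blob(T,(12,130,100),(30,255,255),(370,265,20,16));bb=blob(S,(12,150,120),(30,255,255),(282,292,14,14))
print('btn',bt.reshape(-1,2).tolist() if bt is not None else 0,bb.reshape(-1,2).tolist() if bb is not None else 0)
st=blob(S,(0,0,0),(180,255,75),(288,278,30,50));print('stub side',cv2.boundingRect(st),st.reshape(-1,2).min(0))
z=lambda im,x,y,w,h,k:cv2.resize(im[y:y+h,x:x+w],(w*k,h*k),interpolation=cv2.INTER_CUBIC)
cv2.imwrite('pics/tube.png',np.hstack([z(S,285,200,40,70,8)[...,::-1],z(T,195,235,50,70,8)[...,::-1]]))
E
```

```text
bar hsv [ 17 101 146] [ 15 141 155] plank [ 13  64 120] [ 11  71 186] tube [141  13 133] base [108  11 117] btn [[[18, 103, 124], [19, 123, 151], [19, 99, 152]], [[18, 91, 131], [19, 112, 168], [19, 102, 170]], [[18, 49, 126], [18, 77, 160], [18, 69, 160]]] [ 18 179 211] stub [130  21  36] [120   5  48]
top bar ((216.01499938964844, 253.68707275390625), (56.17856216430664, 11.966177940368652), 35.21759033203125) 576.5
[array([0.525 , 0.2132, 0.144 ]), array([0.5443, 0.2009, 0.144 ]), array([0.4835, 0.1105, 0.144 ]), array([0.4644, 0.1229, 0.144 ])]
side bar ((305.50042724609375, 203.2877960205078), (20.928285598754883, 44.435546875), 78.02386474609375) (284, 191, 46, 26) 571.0
tri bar (array([0.50723054, 0.16384649, 0.13028146]), np.float64(0.0025740693173566037))
base ((373.8150634765625, 267.5370788574219), (40.804290771484375, 41.8126106262207), 100.21566009521484) [ 0.49840496 -0.15971622  0.012     ]
btn 0 [[290, 298], [289, 299], [289, 300], [290, 301], [291, 301], [292, 301], [292, 300], [293, 299], [293, 298], [292, 298], [291, 298]]
stub side (288, 278, 30, 46) [288 278]
```

View pics/tube.png

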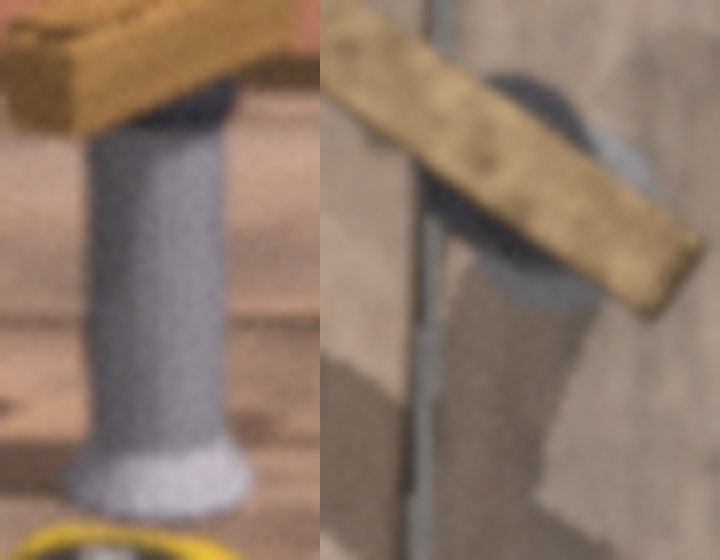

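No hole shows on the camera-facing side of the tube (it would be near crop (215,365)), so it is on the far side. That puts the rest's -x at about 146°. Next I'll find the button bearing and grasp.

```bash
cat >> h.py <<'E'
def down(a): return (R.from_euler('z',a,degrees=True)*R.from_euler('x',180,degrees=True)).as_quat()
def stat(s=''): print(s,'t%.1f'%manip.current_clock(),'p',manip.current_tool_pos().round(4),'F',np.round(manip.current_force(),1),'M',np.round(manip.current_wrist_torque(),2),'gap %.4f'%manip.current_finger_gap(),'gf %.1f'%manip.current_gripper_force())
E
python3 - <<'E'
from h import *
print('btn tri',tri((290.,299.7),(379.6,274)),'z60',onz('top',(379.6,274),.06))
print('tip tri',tri((303,281),(379.8,263)),'z92',onz('top',(379.8,263),.092))
print('shoulder ctr', onz('top',(345+(578-396)/6,238+(477-300)/6),.02))
q0=manip.current_q()
for a in(56.1,-123.9):
    o=down(a)
    for p in([.505,.162,.2],[.498,-.159,.25]):
        q=manip.solve_ik(p,o);print(a,None if q is None else np.round(q,2))
E
```

```text
btn tri (array([ 0.47953437, -0.16520612,  0.06188877]), np.float64(0.0005642566698302544)) z60 [ 0.48000045 -0.16546195  0.06      ]
tip tri (array([ 0.49994317, -0.16109443,  0.09292546]), np.float64(0.0016075239402348048)) z92 [ 0.49924255 -0.16124874  0.092     ]
shoulder ctr [ 0.497691   -0.16192983  0.02      ]
56.1 [-0.37  0.25  0.01  1.86 -0.    1.02 -0.95]
56.1 [ 0.01  0.19  0.28  1.83 -0.06  1.13 -0.28]
-123.9 [ 0.07  0.29 -0.51  1.85  0.16  1.04  2.04]
-123.9 [ 1.25  0.47 -1.29  1.79  0.48  1.25  2.38]
```

```bash
python3 - <<'E'
from h import *
o=down(56.1)
manip.move_pose([.505,.162,.22],o); stat('above')
manip.servo_line([.505,.162,.119],vel=.12); stat('at')
effector.close(f_grip=30); stat('closed')
manip.servo_line([.505,.162,.262],vel=.12); stat('up')
for a in (60,75,90,105,120,135,150):
    q=manip.solve_ik([.4985,-.161,.20],down(a)); print(a,None if q is None else np.round(q,2))
# show predicted hole side to side camera (hole bearing = a+90 -> 270)
for a in(135,150,180):print(a,manip.solve_ik([.45,0,.26],down(a)))
E
```

```text
above t1.9 p [0.5046 0.1637 0.2199] F [ 0.2  0.  -0.6] M [-0.09  0.16 -0.02] gap 0.0919 gf 0.0
at t2.9 p [0.5056 0.1623 0.1196] F [0.7 0.5 0.4] M [-0.07  0.07  0.01] gap 0.0917 gf 0.0
closed t4.3 p [0.505 0.162 0.119] F [-0.2 -0.3  0.4] M [-0.1   0.09 -0.01] gap 0.0004 gf 0.0
up t5.7 p [0.5044 0.1618 0.2611] F [ 0.  -0.1  0.2] M [-0.09  0.09  0.01] gap 0.0004 gf 0.0
60 [ 0.06  0.25  0.24  1.88 -0.07  1.02 -0.2 ]
75 [ 0.08  0.24  0.22  1.88 -0.06  1.02  0.06]
90 [ 0.09  0.24  0.2   1.88 -0.06  1.02  0.31]
105 [ 0.11  0.24  0.17  1.88 -0.05  1.02  0.57]
120 [ 0.14  0.24  0.14  1.88 -0.04  1.02  0.82]
135 [ 0.16  0.24  0.12  1.88 -0.03  1.02  1.08]
150 [ 0.18  0.24  0.09  1.88 -0.03  1.02  1.33]
135 [-7.43980616e-02  4.55172964e-02  1.51842702e-02  1.96471533e+00
 -7.63410466e-04  1.13136538e+00  7.26493421e-01]
150 [-6.05815782e-02  4.58909528e-02  9.08494220e-04  1.96429824e+00
 -4.60514506e-05  1.13140348e+00  9.87543101e-01]
180 [-2.60112845e-02  4.68649760e-02 -3.48165647e-02  1.96325364e+00
  1.80183108e-03  1.13150302e+00  1.50924035e+00]
```

The fingers shut on nothing, so I'll look.

```bash
python3 - <<'E'
from h import *
s=snap('side','s1.png');t=snap('top','t1.png')
cv2.imwrite('pics/v1.png',np.vstack([np.hstack([cv2.resize(s[150:290,230:400],(400,329)),cv2.resize(t[180:320,150:320],(400,329))])])[...,::-1])
E
```

```text
(no output)
```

View pics/v1.png

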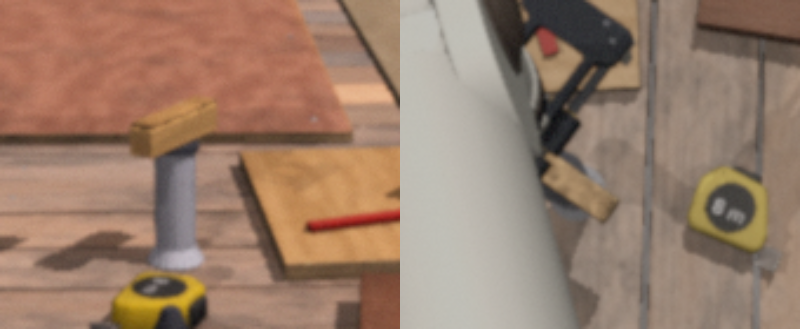

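```bash
python3 - <<'E'
from h import *
print(manip.current_tcp_rot(),down(56.1),manip.current_q().round(3),manip.grip_depth)
S=cv2.imread('pics/side0.png')[...,::-1];s=cv2.imread('pics/s1.png')[...,::-1]
for im in(S,s):
    b=blob(im,(14,110,80),(28,255,255),(275,185,60,40));print(cv2.minAreaRect(b))
c=C['side'];f=240/np.tan(np.radians(c['vfov']/2))
def proj(p,n):
    c=C[n];f=240/np.tan(np.radians(c['vfov']/2));v=R.from_quat(c['attitude']).inv().apply(np.array(p)-c['eye']);return (v[:2]/v[2]*f+[c['cx'],c['cy']]).round(1)
for p in([.505,.162,0],[.505,.162,.144],manip.current_tool_pos()):print(p,proj(p,'side'),proj(p,'top'))
t=cv2.imread('pics/t1.png')
cv2.imwrite('pics/v2.png',np.hstack([cv2.resize(s[60:280,200:420,::-1],(400,400)),cv2.resize(t[160:300,130:270],(400,400))]))
E
```

```text
[ 8.82533613e-01  4.70248593e-01 -8.19042110e-04 -1.10478836e-04] [8.82537565e-01 4.70241901e-01 2.87940119e-17 5.40398402e-17] [-0.37   0.197  0.01   1.789 -0.002  1.157 -0.951] 0.0188
((305.50042724609375, 203.2877960205078), (20.928285598754883, 44.435546875), 78.02386474609375)
((301.86798095703125, 204.47598266601562), (18.839998245239258, 42.59999465942383), 73.73979187011719)
[0.505, 0.162, 0] [304.2 261.3] [225.3 261.9]
[0.505, 0.162, 0.144] [303.8 197.3] [215.9 253.3]
[0.50449963 0.16181934 0.26110321] [303.2 141.9] [206.4 244.7]
```

View pics/v2.png

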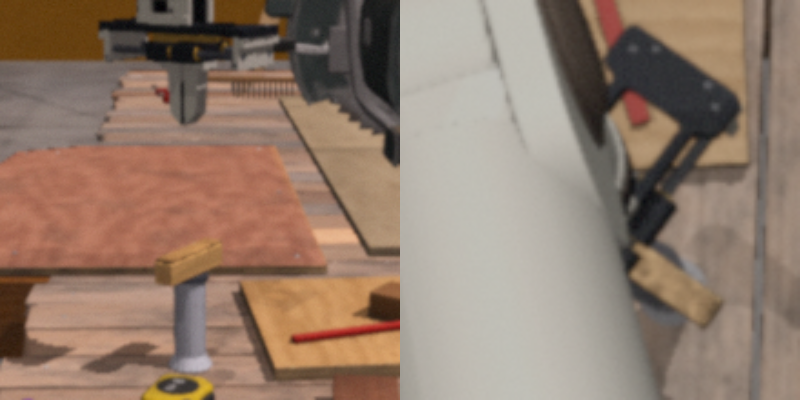

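The fingertips appear about 15 px higher in the side view than the reported TCP. I'll quantify this from the start picture and from the current one.

```bash
cat >> h.py <<'E'
def proj(p,n):
    c=C[n];f=240/np.tan(np.radians(c['vfov']/2));v=R.from_quat(c['attitude']).inv().apply(np.array(p)-c['eye']);return (v[:2]/v[2]*f+[c['cx'],c['cy']]).round(1)
E
python3 - <<'E'
from h import *
print('start tcp',proj([.261,.595,.199],'side'))
m=R.from_quat([.2049,.97878,-.00084,-.0002]).as_matrix()
for s in(-1,1):print('tips open',proj(np.array([.261,.595,.199])+m[:,1]*.046*s,'side'))
for z in (.26,.28,.29,.3):print(z,proj([.5045,.1618,z],'side'))
manip.servo_line([.505,.162,.20],vel=.15)
s=snap('side','s2.png');stat()
S=cv2.imread('pics/side0.png')
cv2.imwrite('pics/v3.png',np.hstack([cv2.resize(S[60:140,165:255],(450,400)),cv2.resize(s[130:220,260:340,::-1],(350,400))]))
E
```

```text
start tcp [212.6 135.6]
tips open [203.5 138.4]
tips open [221.3 133. ]
0.26 [303.2 142.4]
0.28 [303.1 132.6]
0.29 [303.1 127.6]
0.3 [303.1 122.7]
 t6.4 p [0.5057 0.1622 0.2008] F [-0.6 -0.5  0.4] M [-0.07  0.1  -0.06] gap 0.0006 gf 0.0
```

View pics/v3.png

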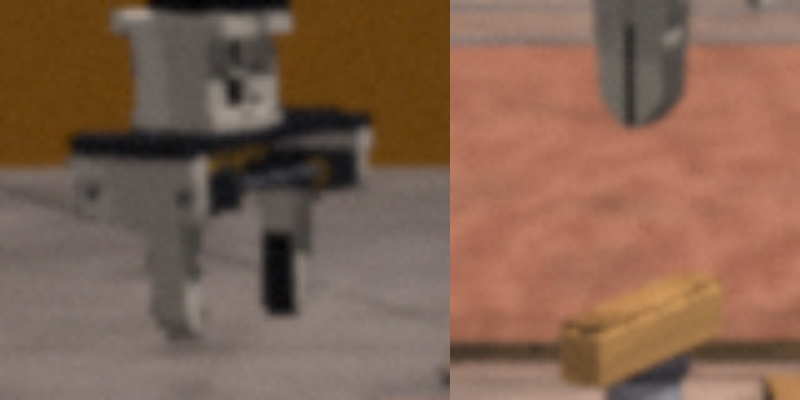

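The start and current views agree: the fingertips sit about 28 mm higher (along the tool) than the reported TCP, as seen at crop right (633,127), which is side (302,159). The bar is about 2 px to the right. I'll re-grasp 28 mm lower with a small +x shift. The first close just missed above the bar.

```bash
python3 - <<'E'
from h import *
effector.open_jaws(); 
manip.servo_line([.507,.163,.15],vel=.15); stat('mid')
manip.servo_line([.507,.163,.092],vel=.06); stat('at')
snap('side','s3.png')
effector.close(f_grip=30); stat('closed')
E
python3 - <<'E'
import cv2;s=cv2.imread('pics/s3.png');cv2.imwrite('pics/v4.png',cv2.resize(s[130:280,230:380],(500,500)))
E
```

```text
mid t8.3 p [0.507 0.163 0.15 ] F [0.1 0.  0.9] M [-0.1   0.1  -0.02] gap 0.0919 gf 0.0
at t9.5 p [0.5074 0.1631 0.0924] F [-0.4 -0.   0.7] M [-0.1   0.08  0.01] gap 0.0917 gf 0.0
closed t10.6 p [0.5069 0.163  0.0919] F [-0.   1.1 -0.9] M [-0.17  0.05  0.04] gap 0.0242 gf 29.9
```

```bash
python3 - <<'E'
from h import *
manip.servo_line([.507,.163,.222],vel=.12); stat('lift')
manip.move_pose([.45,0,.222],down(180)); stat('show')
s=snap('side','s4.png')
manip.move_pose([.4985,-.161,.222],down(75)); manip.sleep(.3);stat('over')
s2=snap('side','s5.png');t2=snap('top','t5.png')
print(proj([.45,0,.16],'side'),proj([.4985,-.161,.1],'side'),proj([.4985,-.161,.1],'top'))
a=cv2.resize(s[150:310,220:380],(400,400));b=cv2.resize(s2[180:340,225:385],(400,400))
cv2.imwrite('pics/v5.png',np.hstack([a,b])[...,::-1])
E
```

```text
lift t11.8 p [0.5063 0.1628 0.2211] F [ 0.4  0.5 -1.5] M [-0.11  0.17  0.02] gap 0.0239 gf 29.9
show t13.9 p [4.501e-01 2.000e-04 2.219e-01] F [ 0.1  1.1 -3.3] M [ 0.04  0.01 -0.01] gap 0.0238 gf 29.9
over t15.6 p [ 0.4986 -0.1607  0.2221] F [ 0.4 -0.1 -1.8] M [-0.08  0.05  0.01] gap 0.0238 gf 29.9
[274.5 212.9] [301.6 277. ] [380.2 262.9]
```

View pics/v5.png

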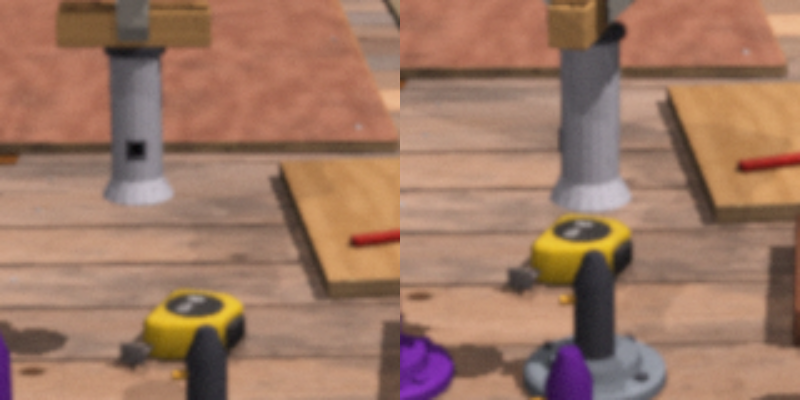

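The hole is seen facing the camera at crop (136,150), side (274,210), so the rest's yaw is confirmed. Over the stand, the tube foot is at side column about 301.4 and the stub at about 303. I'll measure both precisely.

```bash
cat >> h.py <<'E'
def axis(im,rows,c0,w,fn):
    """mean centre column of the masked run over rows"""
    out=[]
    for r in rows:
        h=cv2.cvtColor(im[r:r+1],cv2.COLOR_RGB2HSV)[0].astype(int);k=np.flatnonzero(fn(h))
        k=k[abs(k-c0)<w]
        out.append((r,k.min()/2+k.max()/2,k.max()-k.min()+1))
    return np.array(out)
tube=lambda h:(h[:,1]<38)
stub=lambda h:(h[:,2]<85)&(h[:,1]<70)
E
python3 - <<'E'
from h import *
s4=cv2.imread('pics/s4.png')[...,::-1];s5=cv2.imread('pics/s5.png')[...,::-1]
a=axis(s4,range(178,222),274,14,tube);b=axis(s5,range(205,252),301,16,tube);c=axis(s5,range(288,312),303,12,stub)
for n,m in(('s4',a),('s5',b),('stub',c)):print(n,np.median(m,0),m[::6].tolist())
for p in([.45,0,.18],[.45,0,.14],[.4985,-.161,.17],[.4985,-.161,.05]):print(p,proj(p,'side'))
print('foot rows',[proj([.4985,y,.13],'side') for y in(-.165,-.161,-.155)])
E
```

```text
s4 [199.5 274.   19. ] [[178.0, 274.0, 19.0], [184.0, 274.0, 19.0], [190.0, 274.0, 19.0], [196.0, 274.0, 19.0], [202.0, 274.0, 19.0], [208.0, 274.5, 20.0], [214.0, 274.5, 20.0], [220.0, 275.0, 21.0]]
s5 [228. 301.  23.] [[205.0, 300.5, 22.0], [211.0, 301.0, 23.0], [217.0, 301.0, 23.0], [223.0, 301.0, 23.0], [229.0, 301.0, 23.0], [235.0, 300.5, 24.0], [241.0, 301.0, 23.0], [247.0, 300.5, 22.0]]
stub [299.5 302.5  14. ] [[288.0, 304.5, 16.0], [294.0, 302.0, 15.0], [300.0, 302.5, 14.0], [306.0, 302.0, 15.0]]
[0.45, 0, 0.18] [274.3 202.4]
[0.45, 0, 0.14] [274.7 223.2]
[0.4985, -0.161, 0.17] [301.3 236.3]
[0.4985, -0.161, 0.05] [301.8 305. ]
foot rows [array([301.5, 260.7]), array([301.5, 259.8]), array([301.4, 258.5])]
```

```bash
cat >> h.py <<'E'
def meanF(n=4):
    f=[]
    for _ in range(n): manip.sleep(.02); f.append(np.r_[manip.current_force(),manip.current_wrist_torque()])
    return np.mean(f,0)
E
python3 - <<'E'
from h import *
p=np.array([.500,-.161,.190]);manip.servo_line(p,vel=.06);manip.sleep(.3);f0=meanF(10);print('base',f0.round(2))
while p[2]>.1125:
    step=.005 if p[2]>.155 else (.003 if p[2]>.122 else .0015)
    p[2]-=step; manip.servo_line(p,vel=.04); f=meanF()-f0
    print(p.round(4),manip.current_tool_pos().round(4),f.round(1)[:3],f[3:].round(2),round(manip.current_clock(),1))
    if abs(f[2])>25 or np.hypot(*f[:2])>15: print('STOP');break
    if np.hypot(*f[:2])>2.5: p[:2]+=np.clip(f[:2]*1e-4,-5e-4,5e-4)
    if p[2]<.117 and f[2]>10: print('home?');break
E
```

```text
base [ 0.06  0.17 -2.11 -0.1   0.06 -0.02]
[ 0.5   -0.161  0.185] [ 0.4998 -0.1609  0.1848] [ 0.2  0.1 -0.2] [0.02 0.03 0.03] 17.2
[ 0.5   -0.161  0.18 ] [ 0.4999 -0.161   0.1798] [-0.  -0.2 -0.1] [0.   0.   0.03] 17.5
[ 0.5   -0.161  0.175] [ 0.4999 -0.161   0.1749] [-0.  -0.1 -0.2] [0.01 0.01 0.02] 17.8
[ 0.5   -0.161  0.17 ] [ 0.4999 -0.161   0.1699] [-0.1 -0.1 -0.3] [0.   0.   0.03] 18.2
[ 0.5   -0.161  0.165] [ 0.4999 -0.161   0.1649] [ 0.3 -0.7  0. ] [0.02 0.   0.01] 18.5
[ 0.5   -0.161  0.16 ] [ 0.4999 -0.161   0.1599] [ 0.1 -0.2  0.1] [-0.   -0.    0.03] 18.9
[ 0.5   -0.161  0.155] [ 0.4999 -0.161   0.1549] [-0.2 -0.  -0.4] [0.   0.03 0.  ] 19.2
[ 0.5   -0.161  0.152] [ 0.4999 -0.161   0.1519] [-0.3  0.  -0.4] [0.02 0.01 0.02] 19.5
[ 0.5   -0.161  0.149] [ 0.4996 -0.1611  0.1487] [-0.8 -0.5 -0.3] [-0.16  0.33  0.02] 19.8
[ 0.5   -0.161  0.146] [ 0.4997 -0.161   0.1457] [-1.6 -0.4 -0.4] [-0.16  0.44  0.  ] 20.2
[ 0.5   -0.161  0.143] [ 0.4997 -0.161   0.1427] [-1.7 -0.7 -0.1] [-0.13  0.54  0.01] 20.5
[ 0.5   -0.161  0.14 ] [ 0.4998 -0.161   0.1398] [-2.4 -1.   0.8] [-0.05  0.6
[... 523 characters left out ...]
  0.1218] [ 0.9 -0.4 -0.3] [ 0.02 -0.33  0.  ] 22.7
[ 0.4995 -0.1611  0.1205] [ 0.4995 -0.1611  0.1205] [ 0.4 -0.1  1.5] [ 0.05 -0.18  0.01] 23.0
[ 0.4995 -0.1611  0.119 ] [ 0.4995 -0.1611  0.119 ] [-0.1  0.3  2.4] [ 0.09 -0.12  0.02] 23.3
[ 0.4995 -0.1611  0.1175] [ 0.4995 -0.1611  0.1174] [0.  0.2 2.3] [ 0.06 -0.12  0.02] 23.6
[ 0.4995 -0.1611  0.116 ] [ 0.4995 -0.1611  0.1159] [0.3 0.1 1.8] [ 0.04 -0.17  0.02] 24.0
[ 0.4995 -0.1611  0.1145] [ 0.4995 -0.1611  0.1144] [ 0.5 -0.5  2.3] [ 0.03 -0.17  0.03] 24.3
[ 0.4995 -0.1611  0.113 ] [ 0.4995 -0.1611  0.1129] [ 0.1 -0.7  2.3] [-0.02 -0.16  0.04] 24.6
[ 0.4995 -0.1611  0.1115] [ 0.4995 -0.1611  0.1117] [-1.2 -0.1  6.5] [0.13 0.26 0.02] 24.9
```

```bash
python3 - <<'E'
from h import *
p=np.array([.4995,-.1611,.1115]);f0=meanF(10);print('base',f0.round(2))
a=75.
while a<120:
    a+=4 if a<90 else 1.5
    manip.servo_line(p,down(a),vel=.05) if False else manip.move_pose(p,down(a)); f=meanF(5)-f0
    act=R.from_quat(manip.current_tcp_rot()).as_matrix()[:,0];act=np.degrees(np.arctan2(act[1],act[0]))
    print(a,round(act,2),f.round(1)[:3],f[3:].round(3),round(manip.current_clock(),1))
    if abs(f[5])>.2 or np.linalg.norm(f[:3])>15: print('BLOCK');break
E
```

```text
base [-1.29  0.65  5.47  0.02  0.39 -0.  ]
79.0 78.89 [-0.4 -0.7 -0.5] [-0.065 -0.159  0.067] 25.4
83.0 82.82 [ 0.2 -0.8  0.1] [-0.107 -0.239  0.064] 25.7
87.0 86.77 [ 0.7 -0.6 -0.5] [-0.085 -0.356  0.043] 26.1
91.0 90.81 [ 1.3 -1.1 -0.7] [-0.12  -0.617  0.109] 26.4
92.5 92.42 [ 2.5 -0.6 -0.9] [-0.131 -0.833 -0.035] 26.7
94.0 93.95 [ 3.4 -1.2 -1.8] [-0.116 -1.056 -0.02 ] 27.1
95.5 95.46 [ 3.6 -0.7 -1.6] [-0.131 -1.114 -0.016] 27.4
97.0 96.96 [ 3.5 -0.7 -2.1] [-0.125 -1.156 -0.023] 27.7
98.5 98.46 [ 3.4 -1.  -2. ] [-0.128 -1.234 -0.025] 28.1
100.0 99.96 [ 3.9 -0.8 -2.2] [-0.117 -1.262 -0.011] 28.4
101.5 101.46 [ 3.7 -0.6 -1.6] [-0.035 -1.324 -0.019] 28.7
103.0 102.96 [ 4.2 -0.3 -2. ] [-0.017 -1.312 -0.014] 29.1
104.5 104.46 [ 3.9 -0.4 -1.9] [ 0.057 -1.342 -0.014] 29.4
106.0 105.96 [ 3.6 -0.2 -1.5] [ 0.116 -1.316 -0.01 ] 29.7
107.5 107.46 [ 3.6  0.1 -0.8] [ 0.239 -1.181 -0.034] 30.1
109.0 108.98 [ 3.3  1.  -0.9] [ 0.409 -1.112 -0.075] 30.4
110.5 110.49 [ 3.2  1.4 -0.2] [ 0.573 -1.078 -0.097] 30.7
112.0 111.99 [3.1 1.8 0.1] [ 0.743 -1.031 -0.11 ] 31.1
113.5 113.5 [3.1 2.6 0.7] [ 0.927 -1.015 -0.115] 31.4
115.0 115.01 [2.7 3.8 1.3] [ 1.072 -0.972 -0.14 ] 31.7
116.5 116.51 [2.5 4.4 1.2] [ 1.245 -0.916 -0.165] 32.1
118.0 118.02 [2.4 4.5 1.6] [ 1.423 -0.836 -0.143] 32.4
119.5 119.5 [2.4 5.4 1.8] [ 1.461 -0.802 -0.297] 32.7
BLOCK
```

Torque friction vanished at a≈92 (pop) and resistance built from about 108 on (hole edge on the button). I'll back off to the middle and look.

```bash
python3 - <<'E'
from h import *
p=np.array([.4995,-.1611,.1115])
for a in(113,107,103): 
    manip.move_pose(p,down(a)); print(a,meanF(5).round(2))
s=snap('side','s6.png');t=snap('top','t6.png')
cv2.imwrite('pics/v6.png',np.hstack([cv2.resize(s[230:350,240:360],(480,480),interpolation=cv2.INTER_CUBIC),cv2.resize(t[228:308,335:395],(320,427))[:480] if 0 else cv2.resize(t[228:308,345:398],(318,480))])[...,::-1])
E
```

```text
113 [ 1.03  2.97  6.1   0.94 -0.45 -0.08]
107 [ 0.75  2.44  6.19  0.59 -0.42 -0.01]
103 [ 1.17  1.83  6.13  0.52 -0.43 -0.02]
```

View pics/v6.png

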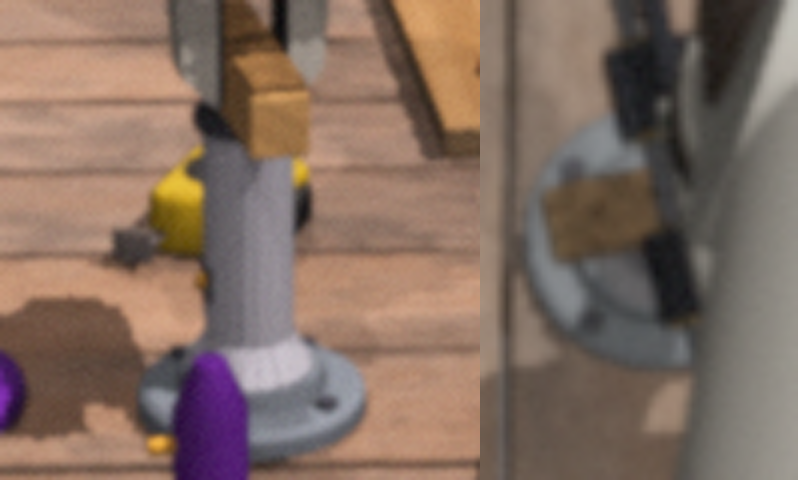

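The foot sits on the shoulder, and the brass button shows through the tube at crop (200,282), side (290,300). I'll release and retreat.

```bash
python3 - <<'E'
from h import *
effector.open_jaws(); stat('open')
manip.servo_line([.4995,-.1611,.25],vel=.1); stat('up')
manip.move_pose([.40,.25,.27],down(103)); manip.sleep(.5); stat('away')
s=snap('side','s7.png');t=snap('top','t7.png')
cv2.imwrite('pics/v7.png',np.hstack([cv2.resize(s[220:340,250:350],(400,480),interpolation=cv2.INTER_CUBIC),cv2.resize(t[218:318,325:408],(398,480),interpolation=cv2.INTER_CUBIC)])[...,::-1])
E
```

```text
open t35.0 p [ 0.4995 -0.1611  0.1115] F [ 0.5 -0.2  0.3] M [-0.07  0.12  0.02] gap 0.0917 gf 0.0
up t36.5 p [ 0.499  -0.161   0.2493] F [-1.2  0.5  0.1] M [-0.04 -0.    0.01] gap 0.0919 gf 0.0
away t38.6 p [0.4001 0.2499 0.27  ] F [-0.2 -0.2  0.7] M [-0.02  0.09  0.04] gap 0.0916 gf 0.0
```

View pics/v7.png

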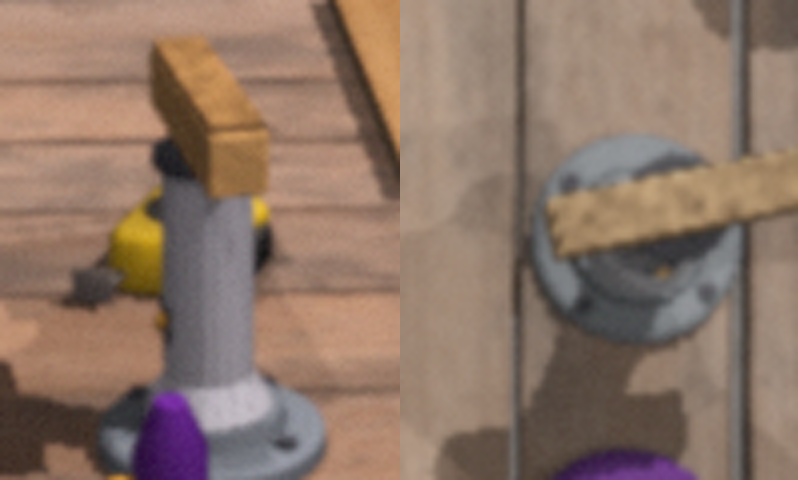

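The brass button shows outside the tube in both views: crop left (163,318) and crop right (663,270). The bar normal is at about 191°, in line with the button, the foot is on the shoulder, and the robot is clear.

```bash
python3 -c "
from h import *
print(manip.hand_in())"
```

```text
the job is handed in; nothing more can be done
None
```

The work rest is on the stand with its foot home on the shoulder, the button is out through the hole, and I let go and handed in at about 39 s; the first grasp closed on air because the fingertips sat about 28 mm higher than the reported TCP, and I turned the rest about 10° against the button (up to 0.3 N m) before backing off.

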